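Unstack the baking moulds and pack them into the row on the tray

ROBOT

A 6-joint arm with a two-finger parallel gripper is mounted at the origin on a cart in front of the work surface, level with it; the furniture and walls round the work are solid. World frame = base frame: x ahead of the robot, y to its left, z up, the work surface at z = 0. Lengths are in m, angles in rad, forces in N, time in s.
With the tool pointing down it reaches from about 0.425 to 0.95 m from the base axis. Payload 14.7 kg.
Tool frame: the origin (TCP) lies at the very end of the fingers, on their centre line; the grasp point (between the pads) lies 19 mm behind it (arm.pinch_z is the z of the grasp point in the tool frame, in m); z points along the fingers, y is the line along which they close (so a half turn about z gives the same grasp; the last joint's range is limited). The gripper opens to 85 mm and grips with 20 to 120 N. Pads are 22 mm wide; open, the fingers measure 114 mm over their backs; the gripper's body (76 mm by 85 mm) begins 54 mm behind the grasp point. The pads swing forward as they close: fully open they stand 13 mm farther back than shut.
Start: joints at [1.141, 0.48, 1.596, -0, 1.065, -0.047], TCP at [0.243, 0.603, 0.231] pointing down, gripper open.
Joint ranges: [-2.75, 2.75], [-0.82, 2.05], [0.23, 2.67], [-1.56, 4.7], [0.09, 2.69], [-2.92, 2.92]. Speed limits (rad/s): [1.89, 1.89, 2.39, 3.01, 3.01, 3.01].

INTERFACE

Orientations are given as a unit quaternion [w, x, y, z].
In Python, from bench import arm gives the robot as it stands. The module is installed in compiled form; this text tells all that it offers.
- The arm moves only by the shell command python3 -m handwheel 'ROWS' [FORCE]. ROWS is JSON, a list that holds one entry, the list of rows, each a list of 5 numbers: the gripper's target within -1 to 1 (fully open at 1, half-way at 0, shut at -1), then the shift along the tool's x, y, z in m, then the turn about the tool's z in degrees. In form: [[[claw, dx, dy, dz, yaw], ...]]. A call has 1 to 12 rows; each row shifts and turns the commanded pose from where the row before left it, along the tool's axes as they then stand; what a row does not reach is not made up. A row lasts 1/12 s, in which the tool goes at most 41.7 mm and 7.16 degrees, less where a joint would pass 70% of its speed; a pose out of reach is approached as far as the arm can. A call is refused whole if a number of a shift passes 0.0417 or a number of a turn 7.16, either way. A call with a gripper value outside its range is refused whole. The fingers move at their own pace and stop on an object; FORCE is the grip in N (left out, the last holds). Time passes only in rows, so rows that do not move let the fingers close. It gives the time, the measured TCP pose, the force, the opening and the grip force at its end, in the units of the state.
- arm.sense(): the state, without advancing time (a new reading comes with each control period).
- arm.grab_frame(name): name is "scene" or "top" or "wrist"; returns a dict with "image" (400x640x3 uint8, blue, green, red), "range_z" (400x640 float32, m along the optical axis (not along the pixel's ray), 0 where there is no reading), "camera_matrix" (3x3 intrinsics, pixels), "eye" and "attitude" of the camera in the world. Camera axes: x right, y up, looking along -z (the intrinsics and any distortion apply to the point x, -y, -z); pixel columns grow to the right and rows downward; lengths in m; the calibration is good to about 2 mm. The wrist camera is an equidistant fisheye: a pixel r from the principal point sees the ray r / f radians off the axis. A picture is of the moment at which its call begins.
- arm.close_job(): hands the job in; it is judged then, once.
The state is a dict: "time_s": time; "q": joint angles; "qd": joint speeds; "effort": joint torques, N m; "position": TCP position; "tool_rot": TCP orientation; "ft_force": force on the tool from outside, world axes, zero at the start; "torque": the same for the moment, N m; "grip_width": finger opening in m; "grasp_force": force on a finger pad.
Only numpy, scipy, OpenCV 4.12 (cv2) and the standard library are available. Lean on these libraries where they do the work, as an engineer would, in place of code of your own. Each camera call takes 0.05 s, during which the arm holds its last target. There are 200 camera calls.

TASK

Lift the blue baking moulds straight up out of their stack (one more may stand by itself) and pack every one of them into the row of white moulds on the baking tray, easing the white ones apart where a gap is too narrow, without toppling them. At the end all moulds, blue and white, stand flat on the tray's floor in one straight row, square to the tray and let go; leave the timer, mug, lemon and ramekin where they are.

Things in the scene. Friction and masses are not known exactly. Their poses are not given: they have to be found in the camera images.
- tray_in (a point): Centre of the inner floor of the narrow dark steel baking tray, 3 mm above the worktop; the tray is fixed. Its x is across the tray, its y along it, z up. The inner floor is 76 mm (x) by 464 mm (y); the rim stands 8 mm above the floor, 4 mm thick, so mould rims may overhang it at the ends; a small wire handle lies beyond each end. It holds seven moulds in one row along y with 24 mm to spare at the rims.
- blue_1: Blue square tapered baking mould, open on top, 50 mm high, 64x64 mm outside at the rim, 54x54 at the foot, walls 3.3 mm, floor 5 mm, 0.25 kg; in each inner corner a rib 7 mm thick (axis 20.5 mm from the middle in x and y) up to 35 mm above the underside. Origin: centre of the underside; z up out of the mouth, x and y square to the sides. Lowest of the stack on the worktop.
- blue_2: Blue mould, same shape, size and axes as blue_1. Nested in blue_1. It stands 35 mm above the lower one, on its ribs, and fits closely between its tapered walls, so that it clings when gripped askew or pressed down: lift it straight up and see that the lower one stays.
- blue_3: Blue mould, same shape, size and axes as blue_1. Nested in blue_2 on top of the stack; absent in some starts. It stands 35 mm above the lower one, on its ribs, and fits closely between its tapered walls, so that it clings when gripped askew or pressed down: lift it straight up and see that the lower one stays.
- blue_4: Blue mould, same shape, size and axes as blue_1. Stands by itself on the worktop to the left of the stack; absent in some starts.
- white_1: White mould, same shape, size and axes as blue_1. Stands loose on the tray near its right (-y) end; the gap to that end is a few mm too narrow for a mould's rim but wide enough for its foot.
- white_2: White mould, same shape, size and axes as blue_1. Stands loose on the tray left of white_1; the gap between their rims is 57 to 63 mm at the start, too narrow for a mould's rim but wide enough for its foot.
- white_3: White mould, same shape, size and axes as blue_1. Stands loose on the tray left of white_2, again with a gap of 57 to 63 mm; left of it about 100 mm is free to the tray's end. The white moulds slide along the tray when pushed with 2 to 3 N.
- kitchen_timer: Cream kitchen timer, 76x62x62 mm, left of the work; origin at the centre of its underside. To be left alone.
- mug: Yellow mug, 92x127x95 mm, right of the work; origin at its underside. To be left alone.
- lemon: Lemon, 78x55x56 mm, at the right edge of the work, nearer than the mug; origin at its underside. To be left alone.
- ramekin: Small white round ramekin, 67 mm wide, 40 mm high, behind the work on the left; origin at the centre of its underside. To be left alone.

How it is judged:
By the outcome, as a careful person would: the job done as asked, in the order asked, and still so for the second after the job is handed in, with the robot touching nothing.
Of blue_3, blue_4 only 1 to 2 are there at a start; the rules pass over those that are not, and their reading is None.
At some moment in a run one of white_1, white_2, white_3, blue_4 may be knocked a few centimetres aside while the robot is not near it.
Once in a run the grip may slacken for a moment while it holds something.
It also fails if it takes over 210 s, if anything falls off the work surface, if the arm or the gripper's body presses on something with over 40 N, if the wrist force passes 120 N, or if a joint passes its speed limit or range.

## Working session

There is one attempt and no reset: what is moved stays moved. The work goes in short steps, Python scripts to look and compute and a shell command to move; the robot and the scene stay as the last step left them, time stands still between calls to the robot, and variables do not carry over. Pictures are saved under pics/ and viewed, at most 14 in all, crops included, and the job is handed in when it is done.

```bash
mkdir -p pics; ls; cat > h.py <<'E'
import numpy as np, cv2
from scipy.spatial.transform import Rotation as R
from bench import arm
def att(f):
    a=np.array(f["attitude"],float)
    return a if a.shape==(3,3) else R.from_quat(a[[1,2,3,0]]).as_matrix()
def snap(n,save=None):
    f=arm.grab_frame(n)
    if save: cv2.imwrite('pics/'+save,f["image"])
    return f
def cloud(f):
    K=np.array(f["camera_matrix"]);d=f["range_z"];v,u=np.mgrid[:d.shape[0],:d.shape[1]]
    p=np.stack([(u-K[0,2])/K[0,0]*d,-(v-K[1,2])/K[1,1]*d,-d],-1)
    w=p@att(f).T+np.array(f["eye"]); w[d==0]=np.nan
    return w
E
python3 - <<'E'
from h import *
for n in("scene","top"):
    f=snap(n,n+"0.png");print(n,f["eye"],f["attitude"],f["camera_matrix"])
    print(f.keys())
s=arm.sense();print(s,arm.pinch_z)
E
```

```text
pics
scene [-0.20451902 -0.58548157  1.03885597] [ 0.82286468  0.34472682 -0.18554164 -0.41186337] [[490.65559166   0.         315.90291813]
 [  0.         490.65559166 195.34055993]
 [  0.           0.           1.        ]]
dict_keys(['image', 'range_z', 'camera_matrix', 'eye', 'attitude'])
top [3.25220759e-01 8.84219954e-04 1.62972199e+00] [ 0.70500661  0.05997911 -0.06761392 -0.70341776] [[492.26324961   0.         321.98078037]
 [  0.         492.26324961 197.72918857]
 [  0.           0.           1.        ]]
dict_keys(['image', 'range_z', 'camera_matrix', 'eye', 'attitude'])
{'time_s': 0.1, 'q': array([ 1.14140411e+00,  4.80770253e-01,  1.59677271e+00,  2.72611299e-05,
        1.06508878e+00, -4.66056706e-02]), 'qd': array([-0.00117472, -0.00100942, -0.00023421,  0.00208706,  0.00124425,
       -0.0005516 ]), 'effort': array([ 1.22872676e-03, -9.52251935e+01, -4.31038713e+01, -1.65121091e-04,
        5.11013204e-03, -1.83690336e-04]), 'position': array([0.24261274, 0.60265663, 0.23075005]), 'tool_rot': array([-1.34072217e-04,  1.90233374e-01,  9.81738760e-01, -5.02089855e-04]), 'ft_force': array([ 0.52427665,  0.46190698, -0.8566568 ]), 'torque': array([ 0.02012374, -0.0571508 , -0.06138658]), 'grasp_force': 0.0, 'grip_width': 0.08542599050773657} -0.0187
```

View pics/scene0.png

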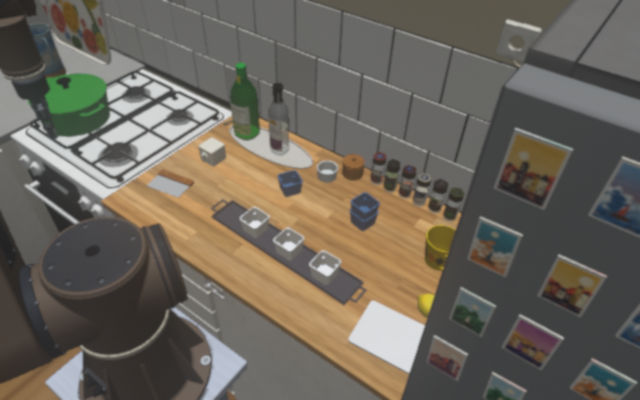

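View pics/top0.png

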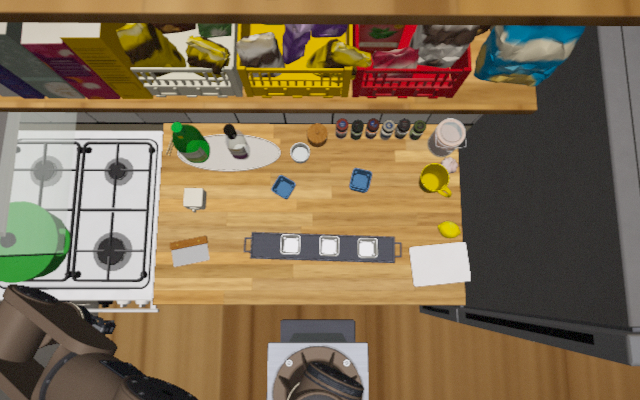

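The scene view shows the stack at (363,210), a lone blue at (290,183), and whites at (255,221), (288,242), (325,266). In the top view the whites are at (291,244), (329,245), (368,247), the lone blue at (284,187), the stack at (361,181) and the tray spans columns 250–396.

```bash
cat >> h.py <<'E'
def ray(f,uv):
    K=np.array(f["camera_matrix"]);uv=np.atleast_2d(uv).astype(float)
    d=np.stack([(uv[:,0]-K[0,2])/K[0,0],-(uv[:,1]-K[1,2])/K[1,1],-np.ones(len(uv))],-1)
    return d@att(f).T
def onplane(f,uv,z):
    d=ray(f,uv);e=np.array(f["eye"]);return e+d*((z-e[2])/d[:,2])[:,None]
def blobs(mask,lo=60):
    n,l,s,c=cv2.connectedComponentsWithStats(mask.astype(np.uint8));return [(l==i) for i in range(1,n) if s[i,4]>=lo]
def rect(f,m,z):
    v,u=np.nonzero(m); p=onplane(f,np.c_[u,v],z)[:,:2]
    (c,wh,a)=cv2.minAreaRect((p*1000).astype(np.float32));return np.array(c)/1000,wh,a
E
python3 - <<'E'
from h import *
f=snap("top");w=cloud(f);im=f["image"].astype(int);b,g,r=im[...,0],im[...,1],im[...,2]
hsv=cv2.cvtColor(f["image"],cv2.COLOR_BGR2HSV)
print(np.nanmedian(w[200:230,220:250,2]))
H=hsv[...,0].astype(int);S=hsv[...,1];V=hsv[...,2]
roi=np.zeros(H.shape,bool);roi[140:300,200:440]=1
blue=(H>95)&(H<125)&(S>90)&roi
for m in blobs(blue):
    z=np.nanpercentile(w[m][:,2],[5,50,90,98]);print("blue",m.sum(),z,rect(f,m,z[3]))
    v,u=np.nonzero(m);print(u.min(),u.max(),v.min(),v.max())
tray=(S<90)&(V<110)&roi
for m in blobs(tray,300):
    z=np.nanpercentile(w[m][:,2],[5,50,90]);print("dark",m.sum(),z,rect(f,m,.008))
wh=(S<80)&(V>130)&roi&(np.arange(400)[:,None]>225)&(np.arange(640)<400)
for m in blobs(wh):
    print("white",m.sum(),np.nanpercentile(w[m][:,2],[5,50,95]),rect(f,m,.053))
E
```

```text
0.00100107073897715
blue 380 [0.03637039 0.04843595 0.08250617 0.08807876] (array([ 0.66435352, -0.13773384]), (58.25456237792969, 70.23677825927734), 75.77545928955078)
350 370 169 191
blue 330 [0.00160595 0.01059283 0.04742968 0.05373064] (array([0.64933173, 0.11115937]), (60.589012145996094, 59.71984100341797), 60.11168670654297)
272 294 176 198
dark 2334 [-0.0019914   0.00445305  0.01062553] (array([ 0.45662616, -0.01747916]), (512.5499267578125, 84.65750122070312), 88.21002197265625)
white 399 [0.0032807  0.01218846 0.05507526] (array([0.4642323 , 0.08623172]), (67.57051849365234, 64.19341278076172), 0.5319554805755615)
white 399 [0.00235325 0.01263912 0.05692731] (array([ 0.459716  , -0.03860234]), (64.21096801757812, 70.09394836425781), 89.71627807617188)
white 399 [0.00317825 0.01350787 0.05618841] (array([ 0.45195343, -0.16048932]), (60.7052001953125, 64.87709045410156), 0.11063390225172043)
white 154 [-0.00154721  0.00798925  0.01443118] (array([0.436664  , 0.35781705]), (56.7387809753418, 28.511362075805664), 2.6154658794403076)
```

```bash
cat >> h.py <<'E'
def plan(x,y,z,ydeg=None):
    """target TCP; ydeg = world heading of tool y (mod 180). prints turn (tool deg) then shift in tool axes after the turn"""
    s=arm.sense();q=np.array(s["tool_rot"]);M=R.from_quat(q[[1,2,3,0]]).as_matrix()
    h=np.degrees(np.arctan2(M[1,1],M[0,1]));t=0
    if ydeg is not None:
        dh=(ydeg-h+90)%180-90; t=-dh
    M2=M@R.from_euler('z',t,degrees=True).as_matrix()
    d=M2.T@(np.array([x,y,z])-s["position"])
    print("t%.1f heading %.1f turn %.2f shift mm %s pos %s tilt %.2f F %s w %.1f g %.1f"%(s["time_s"],h,t,np.round(d*1000,1),np.round(s["position"],4),np.degrees(np.arccos(-M[2,2])),np.round(s["ft_force"],1),s["grip_width"]*1000,s["grasp_force"]))
E
python3 -c "
from h import *
plan(.50,.02,.33,-2.8)"
```

```text
t0.1 heading 68.1 turn 70.87 shift mm [-569.5  285.5  -98.8] pos [0.2426 0.6027 0.2308] tilt 0.05 F [-1.2 -0.4 -0. ] w 85.4 g 0.0
```

```bash
python3 -m handwheel '[[[1,0,0,0,7.09],[1,0,0,0,7.09],[1,0,0,0,7.09],[1,0,0,0,7.09],[1,0,0,0,7.09],[1,0,0,0,7.09],[1,0,0,0,7.09],[1,0,0,0,7.09],[1,0,0,0,7.09],[1,0,0,0,7.09]]]'
python3 -m handwheel '[[[1,-0.029,0.0145,-0.005,0],[1,-0.029,0.0145,-0.005,0],[1,-0.029,0.0145,-0.005,0],[1,-0.029,0.0145,-0.005,0],[1,-0.029,0.0145,-0.005,0],[1,-0.029,0.0145,-0.005,0],[1,-0.029,0.0145,-0.005,0],[1,-0.029,0.0145,-0.005,0],[1,-0.029,0.0145,-0.005,0],[1,-0.029,0.0145,-0.005,0]]]'
python3 -m handwheel '[[[1,-0.029,0.0145,-0.005,0],[1,-0.029,0.0145,-0.005,0],[1,-0.029,0.0145,-0.005,0],[1,-0.029,0.0145,-0.005,0],[1,-0.029,0.0145,-0.005,0],[1,-0.029,0.0145,-0.005,0],[1,-0.029,0.0145,-0.005,0],[1,-0.029,0.0145,-0.005,0],[1,-0.029,0.0145,-0.005,0],[1,-0.029,0.0145,-0.005,0],[1,0,0,0,0],[1,0,0,0,0]]]'
python3 - <<'E'
from h import *
plan(.50,.02,.33,-2.8)
f=snap("wrist","w1.png");print(f["eye"],f["attitude"],f["camera_matrix"])
E
```

```text
time_s: 0.98
position: [0.2427, 0.6028, 0.231]
tool_rot: [0.0, 0.726, 0.687, -0.0]
ft_force: [0.2, -0.9, 0.3]
grip_width: 0.0851
grasp_force: 0.0
time_s: 1.82
position: [0.3735, 0.3046, 0.2815]
tool_rot: [-0.0, 0.724, 0.689, -0.0]
ft_force: [0.8, 0.1, -0.8]
grip_width: 0.0856
grasp_force: 0.0
time_s: 2.82
position: [0.5041, 0.0079, 0.3312]
tool_rot: [-0.0, 0.725, 0.688, -0.0]
ft_force: [0.4, -0.1, -0.9]
grip_width: 0.0853
grasp_force: 0.0
t2.8 heading -3.0 turn -0.19 shift mm [11.8 -4.7  1.2] pos [0.5041 0.0079 0.3312] tilt 0.00 F [ 0.4 -0.1 -0.9] w 85.3 g 0.0
[0.50869325 0.08790498 0.47410598] [ 0.98749327 -0.15553004  0.00380199 -0.0255537 ] [[309.70691629   0.         319.14448121]
 [  0.         309.70691629 199.5853876 ]
 [  0.           0.           1.        ]]
```

View pics/w1.png

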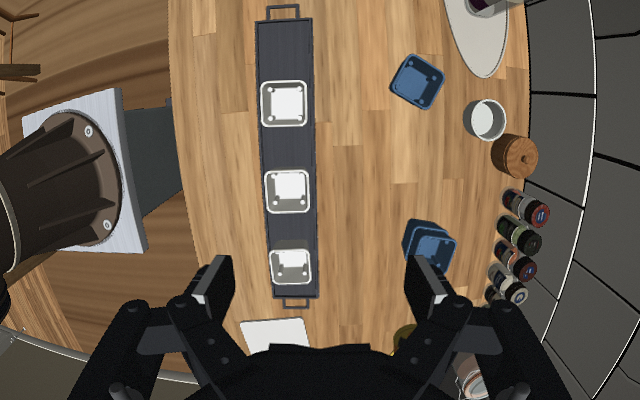

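The wrist view shows everything: tray corners about (258,22), (311,18), (276,298), (317,298), whites at (284,103), (288,192), (290,266), the lone blue at (417,82) and the stack (two rims) at (430,250).

```bash
cat >> h.py <<'E'
def fish(f,uv,z):
    K=np.array(f["camera_matrix"]);uv=np.atleast_2d(uv).astype(float)
    a=(uv-K[:2,2])/K[0,0];r=np.hypot(*a.T)+1e-12
    d=np.c_[a[:,0]/r*np.sin(r),-a[:,1]/r*np.sin(r),-np.cos(r)]@att(f).T
    e=np.array(f["eye"]);return e+d*((z-e[2])/d[:,2])[:,None]
def frect(f,m,z,size=None):
    """min-area rect on plane z; near side trimmed to size. returns centre, sides, heading deg (-45..45)"""
    v,u=np.nonzero(m);p=fish(f,np.c_[u,v],z)[:,:2]
    c,wh,a=cv2.minAreaRect((p*1000).astype(np.float32));c=np.array(c);a=np.radians(a)
    ax=np.array([[np.cos(a),np.sin(a)],[-np.sin(a),np.cos(a)]])
    if size:
        for k in range(2):
            s=np.sign((np.array(f["eye"][:2])*1000-c)@ax[k]); c=c-s*ax[k]*(wh[k]-size)/2*(wh[k]>size)
    return c/1000,np.round(wh,1),(np.degrees(a)+45)%90-45
def look(stackz=None,save=None,verbose=True):
    f=snap("wrist",save);hsv=cv2.cvtColor(f["image"],cv2.COLOR_BGR2HSV)
    H,S,V=[hsv[...,i].astype(int) for i in range(3)]
    w=np.zeros(H.shape+(2,));vv,uu=np.mgrid[:400,:640]
    w=fish(f,np.c_[uu.ravel(),vv.ravel()],.02)[:,:2].reshape(400,640,2)
    roi=(abs(w[...,0]-.57)<.22)&(abs(w[...,1])<.33)
    k=np.ones((9,9),np.uint8);out={}
    t=((S<110)&(V<95)&roi&(w[...,0]<.53)).astype(np.uint8)
    t=cv2.morphologyEx(t,cv2.MORPH_OPEN,k);bs=blobs(t,200)
    if bs:
        out["tray"]=[frect(f,np.any(bs,0),.011)]
    out["white"]=[frect(f,m,.053,64) for m in blobs((S<70)&(V>110)&roi&(w[...,0]<.52),500)]
    out["blue"]=[frect(f,m,z,64)+(z,) for m in blobs((H>95)&(H<125)&(S>90)&roi,500) for z in (.05,.053,.085)]
    if verbose:
        for n in out:
            for o in out[n]: print(n,np.round(o[0],4),o[1],*np.round(o[2:],2))
    return f,out
E
python3 - <<'E'
from h import *
look()
E
```

```text
tray [ 0.4555 -0.013 ] [467.8  84.8] -1.74
white [0.46   0.0905] [63.4 63.8] -3.46
white [ 0.456  -0.0341] [64.8 64.1] -1.57
white [ 0.449  -0.1577] [66.2 65.8] -2.34
white [ 0.3935 -0.2791] [103.5  39.5] 0.09
blue [0.6477 0.1159] [64. 65.] -30.04 0.05
blue [0.6465 0.1158] [63.6 64.5] -30.04 0.05
blue [0.6358 0.1139] [58.7 59.6] -30.04 0.08
blue [ 0.6922 -0.1499] [ 72. 110.] -28.15 0.05
blue [ 0.6908 -0.1479] [ 71.5 109.2] -28.15 0.05
blue [ 0.6759 -0.1266] [ 66.1 100.9] -28.15 0.08
```

```bash

python3 -m handwheel '[[[1,0.032,0.005,0,-0.2],[1,0.032,0.005,0,-0.2],[1,0.032,0.005,0,-0.2],[1,0.032,0.005,0,-0.2],[1,0.032,0.005,0,-0.2],[1,0,0,0,0],[1,0,0,0,0],[1,0,0,0,0]]]' | head -2
python3 - <<'E'
from h import *
f,o=look(save="w2.png")
hsv=cv2.cvtColor(f["image"],cv2.COLOR_BGR2HSV);H,S,V=[hsv[...,i].astype(int) for i in range(3)]
E
```

```text
time_s: 3.58
position: [0.5346, 0.1688, 0.331]
tray [ 0.4323 -0.0604] [174.4 569.4] 2.94
white [0.4592 0.0913] [64.2 64.5] -3.54
white [ 0.455  -0.0341] [65.7 66.2] -0.03
white [ 0.4499 -0.1534] [65.  60.8] 0.85
blue [0.6482 0.1168] [62.  70.2] -30.33 0.05
blue [0.6472 0.1179] [61.6 69.7] -30.33 0.05
blue [0.6368 0.1291] [56.9 64.4] -30.33 0.08
blue [ 0.6783 -0.1691] [ 74.1 133.4] 6.69 0.05
blue [ 0.677 -0.166] [ 73.6 132.5] 6.69 0.05
blue [ 0.6637 -0.1323] [ 68.  122.4] 6.69 0.08
```

View pics/w2.png

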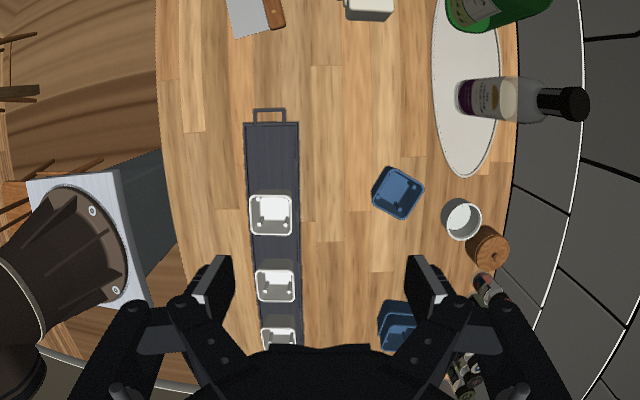

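The tool's x points to +y, so I went the wrong way; this view has the tray's left end at row 122 and the lone blue at (398,192). Going back.

```bash

python3 -m handwheel '[[[1,-0.028,0,0,0],[1,-0.028,0,0,0],[1,-0.028,0,0,0],[1,-0.028,0,0,0],[1,-0.028,0,0,0],[1,-0.028,0,0,0],[1,-0.028,0,0,0],[1,-0.028,0,0,0],[1,-0.028,0,0,0],[1,-0.028,0,0,0],[1,0,0,0,0],[1,0,0,0,0]]]' | head -2
python3 - <<'E'
from h import *
f,o=look(save="w3.png")
E
```

```text
time_s: 4.63
position: [0.5258, -0.1136, 0.3314]
tray [ 0.4546 -0.0574] [381.1  84.6] -1.62
white [0.46   0.0886] [60.7 64.4] -3.39
white [ 0.4558 -0.0337] [64.3 64.8] -2.45
white [ 0.4498 -0.1575] [65. 65.] -0.34
white [ 0.4125 -0.2895] [86.3 36. ] 0.26
blue [0.6565 0.0944] [80.2 44.6] 4.74 0.05
blue [0.6553 0.0935] [79.6 44.2] 4.74 0.05
blue [0.6433 0.0837] [73.6 40.9] 4.74 0.08
blue [ 0.6827 -0.1469] [71.5 86.7] -13.11 0.05
blue [ 0.6815 -0.1459] [71.  86.1] -13.11 0.05
blue [ 0.6681 -0.1344] [65.6 79.5] -13.11 0.08
```

View pics/w3.png

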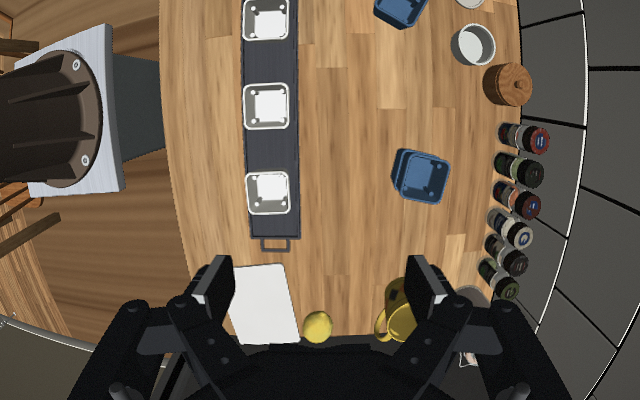

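This view shows the tray's right end at row 238, whites at (265,19), (267,106), (268,193) and the stack's upper rim around (424,177). I'll separate the upper rim from the lower one by depth.

```bash
cat >> h.py <<'E'
def fcloud(f):
    vv,uu=np.mgrid[:400,:640];e=np.array(f["eye"])
    g=fish(f,np.c_[uu.ravel(),vv.ravel()],-5.)-e            # ray direction
    ax=-att(f)[:,2]; d=f["range_z"].ravel(); d=np.where(d>0,d,np.nan)
    return (e+g*(d/(g@ax))[:,None]).reshape(400,640,3)
E
python3 - <<'E'
from h import *
f=snap("wrist");P=fcloud(f)
hsv=cv2.cvtColor(f["image"],cv2.COLOR_BGR2HSV);H,S,V=[hsv[...,i].astype(int) for i in range(3)]
b=(H>95)&(H<125)&(S>90)&(abs(P[...,0]-.67)<.1)&(abs(P[...,1]+.14)<.1)
print(np.nanpercentile(P[...,2][b],[2,50,90,98]))
for lo in(.070,.076):
    m=b&(P[...,2]>lo)&(P[...,2]<.1);print(m.sum(),frect(f,m,.085,64),frect(f,m,.085))
E
```

```text
[0.02648368 0.05975453 0.08596228 0.42456664]
776 (array([ 0.66803365, -0.13438434]), array([63.9, 66.7]), np.float64(-13.252822875976562)) (array([ 0.66673401, -0.13407825]), array([63.9, 66.7]), np.float64(-13.252822875976562))
579 (array([ 0.66803363, -0.13438434]), array([63.9, 65.3]), np.float64(-13.252822875976562)) (array([ 0.66739532, -0.13423401]), array([63.9, 65.3]), np.float64(-13.252822875976562))
```

```bash
python3 -c "
from h import *
plan(.4556,-.0337,.022,-1.7)"
```

```text
t4.7 heading -1.9 turn -0.20 shift mm [ 75.8 -72.7 309.4] pos [ 0.5261 -0.1118  0.3314] tilt 0.02 F [-0.6  0.1  0.8] w 85.6 g 0.0
```

```bash

python3 -m handwheel '[[[1,0.0253,-0.0242,0,-0.2],[1,0.0253,-0.0242,0,0],[1,0.0253,-0.0242,0,0],[1,0,0,0.036,0],[1,0,0,0.036,0],[1,0,0,0.036,0],[1,0,0,0.036,0],[1,0,0,0.036,0],[1,0,0,0.036,0],[1,0,0,0,0],[1,0,0,0,0],[1,0,0,0,0]]]' | head -2
python3 -c "
from h import *
plan(.4556,-.0337,.022,-1.7)"
python3 -m handwheel '[[[1,0,0,0,0]]]' | head -2
python3 -m handwheel '[[[1,0,0,0,0]]]' | head -2
python3 -c "
from h import *
plan(.4556,-.0337,.022,-1.7)
look()"
```

```text
time_s: 5.73
position: [0.4569, -0.0334, 0.1168]
t5.7 heading -1.6 turn 0.10 shift mm [-0.4 -1.4 94.8] pos [ 0.4569 -0.0334  0.1168] tilt 0.06 F [-0.1  0.2  1.2] w 85.1 g 0.0
time_s: 5.82
position: [0.4577, -0.0336, 0.1174]
time_s: 5.9
position: [0.4576, -0.0338, 0.1173]
t5.9 heading -1.6 turn 0.08 shift mm [ 0.  -2.3 95.3] pos [ 0.4576 -0.0338  0.1173] tilt 0.20 F [-0.2 -0.5 -0.7] w 85.3 g 0.0
tray [ 0.4345 -0.092 ] [178.9 450.3] 3.08
white [0.4601 0.0885] [60.4 63.8] -2.0
white [ 0.4562 -0.0336] [64.2 63.8] -1.54
white [ 0.4499 -0.1429] [63.6 39. ] 0.88
blue [0.6477 0.1157] [81.7 75.6] -30.57 0.05
blue [0.6443 0.1146] [80.5 74.6] -30.57 0.05
blue [0.6095 0.102 ] [68.1 63. ] -30.57 0.08
blue [ 0.7235 -0.1751] [ 71.8 176.4] -38.08 0.05
blue [ 0.7197 -0.1713] [ 70.8 173.9] -38.08 0.05
blue [ 0.6774 -0.1324] [ 59.9 147. ] -38.08 0.08
```

```bash

python3 -m handwheel '[[[1,0,-0.002,0.035,0],[1,0,0,0.035,0],[1,0,0,0.025,0],[-0.3,0,0,0,0],[-0.6,0,0,0,0],[-1,0,0,0,0],[-1,0,0,0,0],[-1,0,0,0,0],[-1,0,0,0,0],[-1,0,0,0,0],[-1,0,0,0,0]]]' 25
python3 -c "
from h import *
plan(.4545,-.0505,.022,-1.7)"
```

```text
time_s: 6.87
position: [0.4547, -0.0337, 0.0208]
tool_rot: [0.0, 0.717, 0.697, 0.0]
ft_force: [0.0, 1.1, 6.9]
grip_width: 0.0627
grasp_force: 28.6
t6.9 heading -1.6 turn 0.07 shift mm [-16.8   0.3  -1.2] pos [ 0.4547 -0.0337  0.0208] tilt 0.06 F [0.  1.1 6.9] w 62.7 g 28.6
```

```bash

python3 -m handwheel '[[[-1,-0.0042,0,0,0],[-1,-0.0042,0,0,0],[-1,-0.0042,0,0,0],[-1,-0.0042,0,0,0],[-1,0,0,0,0],[-1,0,0,0,0],[0.3,0,0,0,0],[1,0,0,0,0],[1,0,0,0,0],[1,0,0,0,0],[1,0,0,0,0]]]'
python3 -m handwheel '[[[1,0,0,-0.03,0],[1,0,0,-0.035,0],[1,0,0,-0.035,0],[1,-0.03,0,0,0],[1,-0.03,0,0,0],[1,-0.023,-0.003,0,0],[1,0,0,0,0],[1,0,0,0,0]]]' | head -2
python3 -c "
from h import *
look()
plan(.4502,-.1575,.022,-1.7)"
```

```text
time_s: 7.78
position: [0.4537, -0.0504, 0.0203]
tool_rot: [-0.0, 0.717, 0.697, -0.0]
ft_force: [0.5, 0.5, -0.3]
grip_width: 0.0856
grasp_force: 0.0
time_s: 8.45
position: [0.4481, -0.1341, 0.1203]
tray [ 0.4486 -0.1521] [375.7  92.1] -3.33
white [ 0.4548 -0.0513] [63.2 63.8] -1.44
white [ 0.4499 -0.157 ] [64.3 63.8] -0.01
blue [ 0.7152 -0.1583] [ 75.1 146.3] -13.06 0.05
blue [ 0.7112 -0.1563] [ 74.1 144.3] -13.06 0.05
blue [ 0.6678 -0.1354] [ 62.8 122.3] -13.06 0.08
t8.5 heading -1.7 turn -0.01 shift mm [-24.1   2.9  98.2] pos [ 0.4481 -0.1333  0.1202] tilt 0.03 F [0.6 0.  0.5] w 84.9 g 0.0
```

```bash

python3 -m handwheel '[[[1,-0.0236,0.0025,0,0],[1,0,0,0.035,0],[1,0,0,0.035,0],[1,0,0,0.028,0],[-0.3,0,0,0,0],[-0.6,0,0,0,0],[-1,0,0,0,0],[-1,0,0,0,0],[-1,0,0,0,0],[-1,0,0,0,0],[-1,0,0,0,0],[-1,0,0,0,0]]]' 25
python3 -c "
from h import *
plan(.4522,-.1244,.022,-1.7)"
```

```text
time_s: 9.5
position: [0.4505, -0.1571, 0.0228]
tool_rot: [0.0, 0.717, 0.697, 0.0]
ft_force: [-0.7, -0.3, -2.5]
grip_width: 0.0631
grasp_force: 27.9
t9.5 heading -1.6 turn 0.06 shift mm [32.8  0.7  0.8] pos [ 0.4505 -0.1571  0.0228] tilt 0.05 F [-0.7 -0.3 -2.5] w 63.1 g 27.9
```

Then on to white_3, moving above it after releasing.

```bash

python3 -m handwheel '[[[-1,0.0055,0,0,0],[-1,0.0055,0,0,0],[-1,0.0055,0,0,0],[-1,0.0055,0,0,0],[-1,0.0055,0,0,0],[-1,0.0053,0.0007,0,0],[-1,0,0,0,0],[0.3,0,0,0,0],[1,0,0,0,0],[1,0,0,0,0],[1,0,0,0,0],[1,0,0,0,0]]]'
python3 -m handwheel '[[[1,0,0,-0.035,0],[1,0,0,-0.035,0],[1,0,0,-0.035,0],[1,0.036,0,0,0],[1,0.036,0,0,0],[1,0.036,0,0,0],[1,0.036,0,0,0],[1,0.036,0,0,0],[1,0.036,0.001,0,0],[1,0,0,0,0],[1,0,0,0,0]]]' | head -2
python3 -c "
from h import *
look()
plan(.4600,.0895,.022,-1.7)"
```

```text
time_s: 10.5
position: [0.4519, -0.1245, 0.0223]
tool_rot: [0.0, 0.717, 0.697, 0.0]
ft_force: [0.5, -0.4, 0.2]
grip_width: 0.0852
grasp_force: 0.0
time_s: 11.42
position: [0.4589, 0.0933, 0.1273]
tray [0.4389 0.0105] [185.7 424.8] 0.28
white [0.4608 0.0906] [64.4 64.4] -2.49
white [ 0.4553 -0.0311] [64.1 28.2] 0.33
blue [0.6479 0.1161] [63.  86.6] -30.27 0.05
blue [0.645  0.1171] [62.1 85.5] -30.27 0.05
blue [0.6139 0.1277] [53.  72.9] -30.27 0.08
blue [ 0.6623 -0.1724] [ 30.6 140.4] 30.32 0.05
blue [ 0.6594 -0.1673] [ 30.2 138.5] 30.32 0.05
blue [ 0.6278 -0.113 ] [ 25.8 118.1] 30.32 0.08
t11.5 heading -1.5 turn 0.18 shift mm [ -2.6   1.2 105.3] pos [0.4589 0.0921 0.1273] tilt 0.01 F [ 0.3  0.3 -0.2] w 85.5 g 0.0
```

```bash

python3 -m handwheel '[[[1,-0.002,0.0015,0.035,0.1],[1,0,0,0.035,0],[1,0,0,0.035,0],[-0.3,0,0,0,0],[-0.6,0,0,0,0],[-1,0,0,0,0],[-1,0,0,0,0],[-1,0,0,0,0],[-1,0,0,0,0],[-1,0,0,0,0],[-1,0,0,0,0]]]' 25
python3 -c "
from h import *
plan(.4588,.0974,.022,-1.7)"
```

```text
time_s: 12.38
position: [0.4608, 0.0897, 0.0229]
tool_rot: [0.0, 0.718, 0.696, 0.0]
ft_force: [-0.3, -0.6, -2.5]
grip_width: 0.0628
grasp_force: 28.0
t12.4 heading -1.7 turn -0.02 shift mm [ 7.6 -2.2  0.9] pos [0.4608 0.0897 0.0229] tilt 0.06 F [-0.3 -0.6 -2.5] w 62.8 g 28.0
```

```bash

python3 -m handwheel '[[[-1,0.0038,-0.0011,0,0],[-1,0.0038,-0.0011,0,0],[-1,0,0,0,0],[0.3,0,0,0,0],[1,0,0,0,0],[1,0,0,0,0],[1,0,0,0,0],[1,0,0,0,0],[1,0,0,-0.035,0],[1,0,0,-0.035,0],[1,0,0,-0.035,0]]]' |head -6
python3 -m handwheel '[[[1,0.003,0.035,0,0],[1,0.003,0.035,0,0],[1,0.003,0.035,0,0],[1,0.003,0.035,0,0],[1,0.003,0.035,0,0],[1,0,0,0,7.15],[1,0,0,0,7.15],[1,0,0,0,7.15],[1,0,0,0,7.15],[1,0,0,0,0],[1,0,0,0,0]]]' | head -2
python3 -c "
from h import *
f,o=look(save='w4.png')
plan(*o['blue'][0][0],.017,-30.3)"
```

```text
time_s: 13.3
position: [0.4577, 0.0971, 0.1281]
tool_rot: [-0.001, 0.718, 0.696, -0.001]
ft_force: [1.8, 0.6, 0.8]
grip_width: 0.0858
grasp_force: 0.0
time_s: 14.22
position: [0.6337, 0.1069, 0.1272]
tray [0.4314 0.0328] [185.7 386.4] 0.26
white [0.4604 0.115 ] [34. 65.] -2.31
blue [0.6497 0.1168] [62.9 62.4] -30.22 0.05
blue [0.65   0.1176] [62.1 61.5] -30.22 0.05
blue [0.6535 0.1262] [52.9 52.4] -30.22 0.08
blue [ 0.6699 -0.2024] [123.8  56.9] -1.63 0.05
blue [ 0.6699 -0.1968] [122.1  56.2] -1.63 0.05
blue [ 0.6707 -0.1371] [104.1  47.9] -1.63 0.08
t14.3 heading -30.1 turn 0.24 shift mm [ 16.5   8.8 110.3] pos [0.6338 0.1069 0.1273] tilt 0.01 F [-0.2 -0.4  0.9] w 85.3 g 0.0
```

View pics/w4.png

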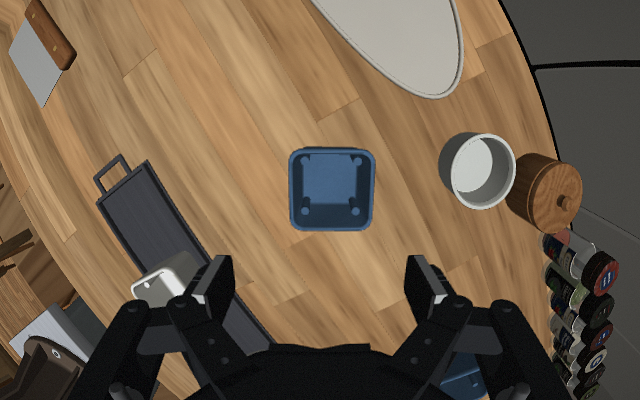

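The lone blue sits square in the view at (332,190), with the ramekin's edge (439,170) about 80 mm away, so the 57 mm finger reach clears it.

```bash

python3 -m handwheel '[[[1,0.016,0.008,0,0.2],[1,0,0,0.035,0],[1,0,0,0.037,0],[1,0,0,0.036,0],[-0.3,0,0,0,0],[-0.6,0,0,0,0],[-1,0,0,0,0],[-1,0,0,0,0],[-1,0,0,0,0],[-1,0,0,0,0],[-1,0,0,0,0],[-1,0,0,0,0]]]' 45
python3 -m handwheel '[[[-1,0,0,-0.01,0],[-1,0,0,-0.03,0],[-1,0,0,-0.035,0],[-1,0,0,-0.035,0],[-1,0,0,-0.02,0],[-1,0,0,0,-7.15],[-1,0,0,0,-7.15],[-1,0,0,0,-7.15],[-1,0,0,0,-7.15],[-1,0,0,0,0]]]'
python3 -c "
from h import *
plan(.4610,.1714,.147,-1.7)"
```

```text
time_s: 15.27
position: [0.6491, 0.1168, 0.02]
tool_rot: [0.0, 0.868, 0.496, 0.0]
ft_force: [-0.1, 0.4, -1.9]
grip_width: 0.0626
grasp_force: 49.5
time_s: 16.1
position: [0.6488, 0.1167, 0.1501]
tool_rot: [0.0, 0.717, 0.698, 0.0]
ft_force: [0.9, 0.4, -2.4]
grip_width: 0.0623
grasp_force: 50.6
t16.1 heading -1.5 turn 0.17 shift mm [  49.1 -189.4    3.1] pos [0.6488 0.1167 0.1501] tilt 0.02 F [ 0.9  0.4 -2.4] w 62.3 g 50.6
```

```bash

python3 -m handwheel '[[[-1,0.01,-0.038,0,0],[-1,0.01,-0.038,0,0],[-1,0.01,-0.038,0,0],[-1,0.01,-0.038,0,0],[-1,0.009,-0.0375,0,0.2],[-1,0,0,0,0],[-1,0,0,0,0],[-1,0,0,0,0]]]'
python3 -c "
from h import *
f,o=look(save='w5.png')
plan(.4610,.1714,.023,-1.7)"
```

```text
time_s: 16.77
position: [0.4619, 0.1724, 0.15]
tool_rot: [0.0, 0.721, 0.693, 0.001]
ft_force: [0.6, -0.3, -1.9]
grip_width: 0.0623
grasp_force: 51.1
tray [0.4389 0.0349] [185.7 380.4] 0.1
blue [0.4951 0.0402] [161.6 138.9] -2.17 0.05
blue [0.4944 0.0433] [159.6 137.1] -2.17 0.05
blue [0.4864 0.0756] [138.3 118.9] -2.17 0.08
blue [ 0.6516 -0.1234] [ 35.9 111.1] 33.83 0.05
blue [ 0.6491 -0.1184] [ 35.5 109.7] 33.83 0.05
blue [ 0.6222 -0.0654] [30.8 95.1] 33.83 0.08
t16.8 heading -2.3 turn -0.57 shift mm [ -1.   -1.6 126.9] pos [0.4624 0.1723 0.1499] tilt 0.10 F [ 0.7 -0.1 -2.9] w 62.3 g 51.1
```

View pics/w5.png

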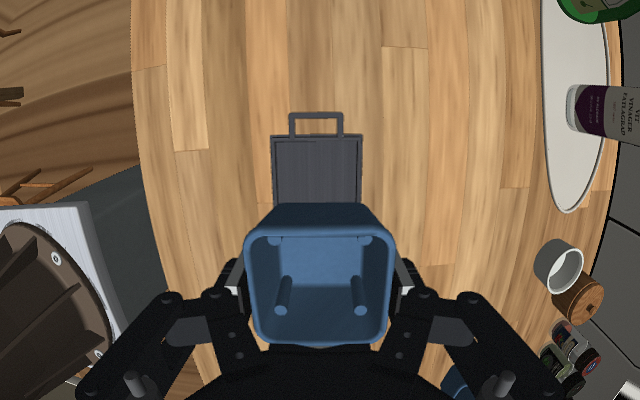

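The mould is held level at (320,285) with the tray's free end ahead of it. The whites are hidden here, so I'll check white_3 from the scene camera while lowering part way.

```bash
cat >> h.py <<'E'
def row(n="scene"):
    f=snap(n);w=cloud(f);hsv=cv2.cvtColor(f["image"],cv2.COLOR_BGR2HSV)
    p=w[(w[...,2]>.042)&(w[...,2]<.06)&(abs(w[...,0]-.456)<.07)&(abs(w[...,1])<.3)]
    s=(p[:,1]+.0135);h,_=np.histogram(s,bins=np.arange(-.26,.27,.01))
    print(n,"rim-height points per cm along tray from -260:",h)
E
python3 -c "
from h import *
row();row('top')"
```

```text
scene rim-height points per cm along tray from -260: [ 0  0  0  0  0  0  0  0  0  0  0 47 21 23 23 24 21 63 22 40 21 23 19 19
 56 21  0  0  0  0  0  0  0 13 46 15 20 17 17 34 33  0  0  0  0  0  0  0
  0  0  0  0]
top rim-height points per cm along tray from -260: [ 0  0  0  0  0  0  0  0  0  0  0 29 13 11 11  9 12 35  6 31  8  9  9 10
 20 15  0  0  0  0  0  0  0  0 29 10 12 12  7  4  0  0  0  0  0  0  0  0
  0  0  0  0]
```

```bash

python3 -m handwheel '[[[-1,-0.0005,-0.0015,0.03,-0.3],[-1,0,0,0.03,0],[-1,0,0,0.03,0],[-1,0,0,0.02,0],[-1,0,0,0.01,0],[-1,0,0,0.004,0],[-1,0,0,0.001,0],[-1,0,0,0,0]]]'
python3 -c "
from h import *
plan(.4610,.1714,.023,-1.7)"
```

```text
time_s: 17.58
position: [0.4603, 0.1717, 0.0249]
tool_rot: [0.0, 0.718, 0.696, 0.0]
ft_force: [0.1, -0.2, -1.9]
grip_width: 0.0628
grasp_force: 51.1
t17.6 heading -1.9 turn -0.16 shift mm [-0.3  0.7  1.9] pos [0.4603 0.1717 0.0249] tilt 0.05 F [ 0.1 -0.2 -1.9] w 62.8 g 51.1
```

Lower till contact, release, rise, then swing over the stack (high, z≈0.3).

```bash

python3 -m handwheel '[[[-1,0,0.0005,0.001,0],[-1,0,0,0.001,0],[-1,0,0,0,0]]]' | grep -A1 -E "position|ft"
python3 -m handwheel '[[[0.3,0,0,0,0],[1,0,0,0,0],[1,0,0,0,0],[1,0,0,0,0],[1,0,0,0,0],[1,0,0,-0.03,0],[1,0,0,-0.04,0],[1,0,0,-0.04,0],[1,0,0,-0.04,0],[1,0,0,-0.04,0],[1,0,0,-0.04,0],[1,0,0,-0.04,0]]]' | head -2
python3 -c "
from h import *
plan(.62,-.13,.30,-13.2)"
```

```text
position: [0.4607, 0.1718, 0.023]
tool_rot: [0.0, 0.718, 0.696, 0.001]
ft_force: [-0.5, 0.1, -3.2]
grip_width: 0.0621
time_s: 18.83
position: [0.4595, 0.1715, 0.2946]
t18.8 heading -1.8 turn 11.37 shift mm [-256.9  225.1   -5.4] pos [0.4595 0.1715 0.2946] tilt 0.02 F [ 2.   0.5 -0.3] w 85.6 g 0.0
```

```bash

python3 -m handwheel '[[[1,0,0,0,5.7],[1,0,0,0,5.7],[1,-0.0285,0.025,0,0],[1,-0.0285,0.025,0,0],[1,-0.0285,0.025,0,0],[1,-0.0285,0.025,0,0],[1,-0.0285,0.025,0,0],[1,-0.0285,0.025,0,0],[1,-0.0285,0.025,0,0],[1,-0.0285,0.025,0,0],[1,-0.0285,0.025,0,0],[1,0,0,0,0]]]' | head -2
cat >> h.py <<'E'
def stack(save=None,ztop=.085):
    f=snap("wrist",save);P=fcloud(f);hsv=cv2.cvtColor(f["image"],cv2.COLOR_BGR2HSV);H,S,V=[hsv[...,i].astype(int) for i in range(3)]
    m=(H>95)&(H<125)&(S>90)&(abs(P[...,0]-.67)<.1)&(abs(P[...,1]+.14)<.1)&(abs(P[...,2]-ztop)<.012)
    m=np.any(blobs(m,60),0);r=frect(f,m,ztop,64);print("stack",m.sum(),r,frect(f,m,ztop));return f,r
E
python3 -c "
from h import *
f,r=stack('w6.png')
look()
plan(*r[0],.052,r[2])"
```

```text
time_s: 19.83
position: [0.6227, -0.1352, 0.2917]
stack 820 (array([ 0.66866534, -0.13519684]), array([61.9, 62.8]), np.float64(-12.46490478515625)) (array([ 0.66866534, -0.13519684]), array([61.9, 62.8]), np.float64(-12.46490478515625))
tray [ 0.4516 -0.0897] [510.1 135.3] -10.25
white [0.4569 0.1206] [63.8 64.8] -2.54
white [ 0.455  -0.0515] [64.4 64.9] -1.34
white [ 0.4531 -0.1258] [65.1 65. ] 0.5
blue [ 0.6734 -0.1455] [71.9 69.1] -12.88 0.05
blue [ 0.673  -0.1445] [71.4 68.6] -12.88 0.05
blue [ 0.6688 -0.1339] [65.4 62.8] -12.88 0.08
t19.9 heading -13.4 turn -0.89 shift mm [  6.1  48.4 239.5] pos [ 0.6204 -0.1308  0.2915] tilt 0.06 F [-1.   0.6  0.3] w 85.2 g 0.0
```

View pics/w6.png

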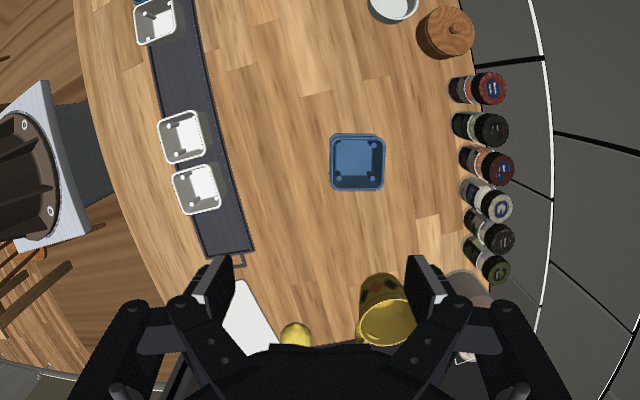

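The picture shows the stack at (357,162), and white_3 at (156,22) has shifted about 23 mm left against the blue mould placed there: that is the knock, which I'll mend afterwards. First, blue_2.

```bash

python3 -m handwheel '[[[1,0.0025,0.024,0,-0.5],[1,0.0025,0.024,0,0],[1,0,0,0.035,0],[1,0,0,0.035,0],[1,0,0,0.035,0],[1,0,0,0.025,0],[1,0,0,0,0],[1,0,0,0,0],[1,0,0,0,0]]]' | head -2
python3 -c "
from h import *
f,r=stack()
plan(.6685,-.1347,.052,-13)"
```

```text
time_s: 20.68
position: [0.6691, -0.1349, 0.1643]
stack 2096 (array([ 0.669047  , -0.13473083]), array([63.6, 62.5]), np.float64(-12.790420532226562)) (array([ 0.669047  , -0.13473083]), array([63.6, 62.5]), np.float64(-12.790420532226562))
t20.7 heading -12.7 turn 0.30 shift mm [  0.3  -1.4 112.8] pos [ 0.6695 -0.1352  0.1648] tilt 0.17 F [-0.7 -0.7  0.7] w 85.5 g 0.0
```

```bash

python3 -m handwheel '[[[1,0,-0.0005,0.035,0],[1,0,0,0.035,0],[1,0,0,0.03,0],[1,0,0,0.012,0],[0,0,0,0,0],[-0.3,0,0,0,0],[-1,0,0,0,0],[-1,0,0,0,0],[-1,0,0,0,0],[-1,0,0,0,0],[-1,0,0,0,0],[-1,0,0,0,0]]]' 45
python3 -m handwheel '[[[-1,0,0,-0.002,0],[-1,0,0,-0.003,0],[-1,0,0,-0.005,0],[-1,0,0,-0.005,0],[-1,0,0,0,0]]]'
```

```text
time_s: 21.73
position: [0.6691, -0.1356, 0.0523]
tool_rot: [0.001, 0.781, 0.624, 0.001]
ft_force: [-0.9, 0.1, 9.5]
grip_width: 0.0622
grasp_force: 50.4
time_s: 22.15
position: [0.6684, -0.1355, 0.0666]
tool_rot: [0.001, 0.781, 0.624, 0.0]
ft_force: [0.5, 0.4, -3.0]
grip_width: 0.0624
grasp_force: 49.8
```

```bash

python3 -m handwheel '[[[-1,0,0,-0.01,0],[-1,0,0,-0.02,0],[-1,0,0,-0.03,0],[-1,0,0,-0.035,0],[-1,0,0,-0.035,0],[-1,0,0,0,0]]]'
python3 - <<'E'
from h import *
plan(.4500,-.1984,.18,-1.7)
f=snap("scene","s1.png");w=cloud(f)
cv2.imwrite("pics/s1c.png",cv2.resize(f["image"][130:320,180:480],None,fx=2.6,fy=2.6))
E
```

```text
time_s: 22.65
position: [0.6711, -0.1361, 0.2032]
tool_rot: [0.004, 0.781, 0.624, 0.003]
ft_force: [2.4, -0.6, -1.8]
grip_width: 0.062
grasp_force: 50.1
t22.6 heading -12.7 turn -11.03 shift mm [ -68.8 -219.3   21.3] pos [ 0.6711 -0.1361  0.2032] tilt 0.55 F [ 2.4 -0.6 -1.8] w 62.0 g 50.1
```

View pics/s1c.png

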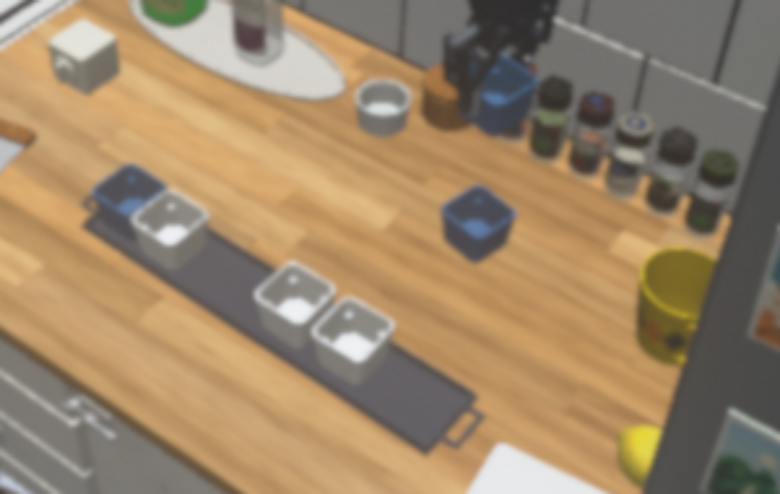

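The lower mould stayed at (478,222) in the crop. White_3 (170,228) now leans against or touches the blue mould (130,198), both apparently upright.

```bash

python3 -m handwheel '[[[-1,0,0,0,-5.5],[-1,0,0,0,-5.5],[-1,-0.01,-0.031,0,0],[-1,-0.01,-0.031,0,0],[-1,-0.01,-0.031,0,0],[-1,-0.01,-0.031,0,0],[-1,-0.01,-0.031,0,0],[-1,-0.01,-0.031,0,0],[-1,-0.009,-0.031,0,0],[-1,0,0,0,0],[-1,0,0,0,0],[-1,0,0,0,0]]]'
python3 -c "
from h import *
plan(.4500,-.1984,.021,-1.7)
row()"
```

```text
time_s: 23.7
position: [0.449, -0.1978, 0.1952]
tool_rot: [0.0, 0.718, 0.696, 0.0]
ft_force: [-0.5, 0.6, -3.4]
grip_width: 0.0623
grasp_force: 50.7
t23.7 heading -1.8 turn -0.07 shift mm [ -0.6   1.  174.2] pos [ 0.449  -0.1978  0.1952] tilt 0.01 F [-0.5  0.6 -3.4] w 62.3 g 50.7
scene rim-height points per cm along tray from -260: [ 0  0  0  0  0  0  0  0  0  0  0 50 23 20 23 24 22 67 22 43 20 23 22 23
 54 19  0  0  0  0  0  0  0  0  0  3 54 20 15 18 18 22 76 13 17 17 15 16
 60  3  0  0]
```

```bash

python3 -m handwheel '[[[-1,0,0.001,0.035,0],[-1,0,0,0.035,0],[-1,0,0,0.035,0],[-1,0,0,0.035,0],[-1,0,0,0.02,0],[-1,0,0,0.01,0],[-1,0,0,0.002,0],[-1,0,0,0,0],[-1,0,0,0,0]]]'
python3 -m handwheel '[[[-1,0,0,0.001,0],[-1,0,0,0.001,0],[-1,0,0,0,0],[-1,0,0,0,0]]]'
```

```text
time_s: 24.5
position: [0.4508, -0.198, 0.0242]
tool_rot: [0.001, 0.718, 0.696, 0.0]
ft_force: [0.2, 0.2, -2.3]
grip_width: 0.0626
grasp_force: 50.7
time_s: 24.83
position: [0.4501, -0.1979, 0.0219]
tool_rot: [0.0, 0.718, 0.696, 0.0]
ft_force: [0.6, 0.6, -2.8]
grip_width: 0.0621
grasp_force: 50.7
```

```bash

python3 -m handwheel '[[[-1,0,0,0.0012,0],[-1,0,0,0.0005,0],[-1,0,0,0,0],[0.3,0,0,0,0],[1,0,0,0,0],[1,0,0,0,0],[1,0,0,0,0],[1,0,0,0,0],[1,0,0,-0.03,0],[1,0,0,-0.04,0],[1,0,0,-0.04,0],[1,0,0,-0.04,0]]]'
python3 -m handwheel '[[[1,0.039,0,-0.01,0],[1,0.039,0,-0.01,0],[1,0.039,0,-0.01,0],[1,0.039,0,-0.01,0],[1,0.039,0,-0.01,0],[1,0.039,0,-0.01,0],[1,0.039,0,0,0],[1,0.039,0,0,0],[1,0,0,0,0],[1,0,0,0,0],[1,0,0,0,0]]]' | head -2
python3 -c "
from h import *
f,o=look(save='w7.png')
plan(.4610,.1714,.023,-1.7)"
```

```text
time_s: 25.83
position: [0.4492, -0.1975, 0.1711]
tool_rot: [-0.001, 0.718, 0.696, -0.0]
ft_force: [0.8, 0.4, -1.0]
grip_width: 0.0853
grasp_force: 0.0
time_s: 26.75
position: [0.459, 0.1141, 0.2294]
tray [ 0.426  -0.1211] [179.7 395.8] 4.96
white [0.4571 0.1211] [64.4 63.6] -2.45
white [ 0.455 -0.051] [65.6 63.7] -1.81
white [ 0.4532 -0.1095] [35.4 63.6] -1.45
blue [0.4617 0.1854] [63.7 64.5] -2.94 0.05
blue [0.4614 0.1855] [63.1 63.9] -2.94 0.05
blue [0.4614 0.1864] [56.7 57.5] -2.94 0.08
t26.8 heading -1.7 turn -0.04 shift mm [ 58.1   0.3 206.4] pos [0.4591 0.1135 0.2294] tilt 0.03 F [-0.4 -1.   0.5] w 85.3 g 0.0
```

View pics/w7.png

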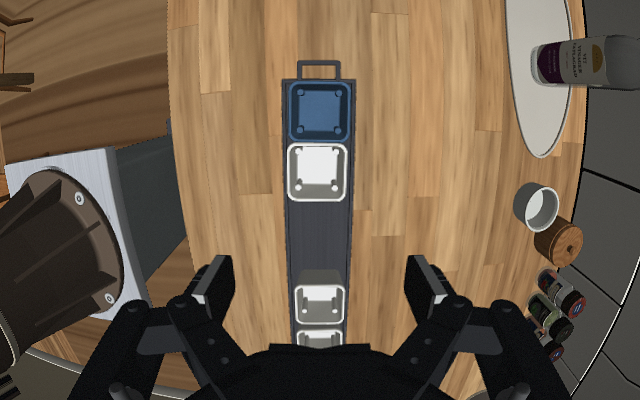

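Blue_4 (320,112) and white_3 (317,172) both stand flat and touching, slightly skewed. I'll regrip white_3 to square it and bring it back.

```bash

python3 -m handwheel '[[[1,0.0076,-0.0015,0.04,0],[1,0,0,0.04,0],[1,0,0,0.04,0],[1,0,0,0.04,0],[1,0,0,0.03,0],[1,0,0,0.017,0],[0,0,0,0,0],[-0.3,0,0,0,0],[-1,0,0,0,0],[-1,0,0,0,0],[-1,0,0,0,0],[-1,0,0,0,0]]]' 25
python3 -m handwheel '[[[-1,0,0,0,0],[-1,0,0,0,0]]]' | tail -2
python3 -c "
from h import *
plan(.4591,.1075,.022,-1.7)"
```

```text
time_s: 27.8
position: [0.4587, 0.1217, 0.0236]
tool_rot: [0.001, 0.718, 0.696, 0.001]
ft_force: [0.3, -1.2, -2.3]
grip_width: 0.0625
grasp_force: 28.1
grip_width: 0.0628
grasp_force: 28.2
t28.0 heading -1.7 turn -0.03 shift mm [-14.3   1.1   1.1] pos [0.4584 0.1218 0.0231] tilt 0.06 F [ 0.4 -2.5 -1.9] w 62.8 g 28.2
```

Slide back, release, rise above, shift to blue_4 and grip it to square it.

```bash

python3 -m handwheel '[[[-1,-0.0048,0.0003,0,0],[-1,-0.0048,0.0003,0,0],[-1,-0.0048,0,0,0],[-1,0,0,0,0],[0.3,0,0,0,0],[1,0,0,0,0],[1,0,0,0,0],[1,0,0,0,0],[1,0,0,0,0],[1,0,0,-0.035,0],[1,0,0,-0.035,0],[1,0,0,0,0]]]' |head -2
python3 -m handwheel '[[[1,0.039,0,0,0],[1,0.039,0,0,0],[1,0,0,0,0],[1,0,0,0,0]]]' |head -2
python3 -c "
from h import *
f,o=look()
plan(.4616,.1855,.022,-1.7)"
```

```text
time_s: 28.97
position: [0.4606, 0.1079, 0.097]
time_s: 29.3
position: [0.4605, 0.187, 0.0927]
tray [0.4281 0.0919] [167.1 268.3] 3.84
white [0.4591 0.1123] [57.6 63.7] -2.04
blue [0.4614 0.185 ] [70.2 64.4] -2.34 0.05
blue [0.4613 0.1869] [69.  63.3] -2.34 0.05
blue [0.4617 0.203 ] [56.9 52.2] -2.34 0.08
t29.4 heading -1.6 turn 0.09 shift mm [-0.3  1.4 70.5] pos [0.4602 0.1859 0.0925] tilt 0.01 F [ 0.3 -1.  -0.8] w 85.5 g 0.0
```

```bash

python3 -m handwheel '[[[1,0,0.001,0.035,0],[1,0,0,0.035,0],[0,0,0,0,0],[-0.3,0,0,0,0],[-1,0,0,0,0],[-1,0,0,0,0],[-1,0,0,0,0],[-1,0,0,0,0],[-1,0,0,0,0],[-1,-0.0045,0,0,0],[-1,-0.0045,0,0,0],[-1,0,0,0,0]]]' 25
python3 -m handwheel '[[[0.3,0,0,0,0],[1,0,0,0,0],[1,0,0,0,0],[1,0,0,0,0],[1,0,0,-0.03,0],[1,0,0,-0.04,0],[1,0,0,-0.04,0],[1,0,0,-0.04,0],[1,0,0,-0.04,0],[1,0,0,-0.04,0],[1,0,0,-0.04,0]]]'|head -2
python3 -c "
from h import *
plan(.62,-.13,.29,-12.8)"
```

```text
time_s: 30.35
position: [0.4609, 0.1755, 0.0227]
tool_rot: [-0.0, 0.718, 0.696, -0.0]
ft_force: [-0.0, 0.8, -1.8]
grip_width: 0.063
grasp_force: 27.9
time_s: 31.27
position: [0.4606, 0.1762, 0.2949]
t31.3 heading -1.7 turn 11.08 shift mm [-263.3  223.2    4.9] pos [0.4606 0.1762 0.2949] tilt 0.02 F [2.1 0.7 0.6] w 85.4 g 0.0
```

```bash

python3 -m handwheel '[[[1,0,0,0,5.55],[1,0,0,0,5.55],[1,-0.0293,0.0248,0,0],[1,-0.0293,0.0248,0,0],[1,-0.0293,0.0248,0,0],[1,-0.0293,0.0248,0,0],[1,-0.0293,0.0248,0,0],[1,-0.0293,0.0248,0,0],[1,-0.0293,0.0248,0,0],[1,-0.0293,0.0248,0,0],[1,-0.0293,0.0248,0,0],[1,0,0,0,0]]]' | head -2
python3 -m handwheel '[[[1,0,0,0,0],[1,0,0,0,0]]]' | head -2
python3 -c "
from h import *
f,o=look(save='w8.png')
plan(.6690,-.1347,.12,-12.8)"
```

```text
time_s: 32.27
position: [0.6226, -0.1361, 0.2921]
time_s: 32.43
position: [0.6198, -0.1302, 0.2922]
tray [ 0.452  -0.0959] [499.4 133. ] -10.87
white [0.4589 0.1073] [64.  64.9] -1.83
white [ 0.455  -0.0516] [64.7 64.9] -1.21
white [ 0.4533 -0.1262] [65.1 64.7] -0.09
blue [ 0.6688 -0.135 ] [61.2 62.3] -12.31 0.05
blue [ 0.6686 -0.1343] [60.7 61.8] -12.31 0.05
blue [ 0.666  -0.1274] [55.6 56.7] -12.31 0.08
blue [ 0.4507 -0.1978] [71.2 74.5] -1.45 0.05
blue [ 0.4524 -0.1964] [70.7 73.9] -1.45 0.05
blue [ 0.4707 -0.1817] [64.8 67.7] -1.45 0.08
t32.5 heading -12.8 turn -0.01 shift mm [  5.9  49.3 172.4] pos [ 0.6198 -0.1296  0.2924] tilt 0.05 F [-0.2  0.3  0.8] w 85.6 g 0.0
```

View pics/w8.png

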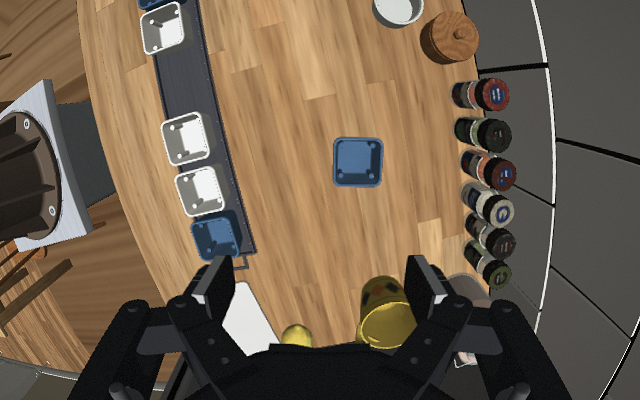

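The row is orderly: whites at (163,28), (185,138), (201,191), blue at (215,236), and the last blue is alone at (358,162).

```bash

python3 -m handwheel '[[[1,0.0028,0.0246,0,0],[1,0.0028,0.0246,0,0],[1,0,0,0.04,0],[1,0,0,0.04,0],[1,0,0,0.04,0],[1,0,0,0.04,0],[1,0,0,0.04,0],[1,0,0,0.04,0],[1,0,0,0.032,0],[1,0,0,0,0]]]' | head -2
python3 -c "
from h import *
plan(.6688,-.1348,.018,-12.8)"
python3 -m handwheel '[[[0,0,0,0,0],[-0.3,0,0,0,0],[-1,0,0,0,0],[-1,0,0,0,0],[-1,0,0,0,0],[-1,0,0,0,0],[-1,0,0,0,0],[-1,0,0,0,0]]]' 45
python3 -m handwheel '[[[-1,0,0,-0.01,0],[-1,0,0,-0.03,0],[-1,0,0,-0.035,0],[-1,0,0,-0.035,0],[-1,0,0,-0.035,0],[-1,0,0,-0.01,0],[-1,0,0,0,-5.5],[-1,0,0,0,-5.5],[-1,0,0,0,0],[-1,0,0,0,0]]]'
python3 -c "
from h import *
plan(.4568,.0283,.18,-1.7)"
```

```text
time_s: 33.32
position: [0.6651, -0.1334, 0.0147]
t33.3 heading -12.7 turn 0.06 shift mm [-0.6  3.9 -3.4] pos [ 0.6651 -0.1334  0.0147] tilt 0.53 F [-1.8  0.4 -0.3] w 85.4 g 0.0
time_s: 33.98
position: [0.6711, -0.136, 0.0232]
tool_rot: [0.001, 0.782, 0.624, 0.001]
ft_force: [-0.3, 2.1, 12.0]
grip_width: 0.0622
grasp_force: 50.6
time_s: 34.82
position: [0.6693, -0.1359, 0.1761]
tool_rot: [0.0, 0.719, 0.695, 0.0]
ft_force: [-0.6, -0.5, -1.8]
grip_width: 0.0619
grasp_force: 50.7
t34.8 heading -2.0 turn -0.30 shift mm [ 157.8 -217.3   -4. ] pos [ 0.6693 -0.1359  0.1761] tilt 0.02 F [-0.6 -0.5 -1.8] w 61.9 g 50.7
```

```bash

python3 -m handwheel '[[[-1,0.0197,-0.0272,0,0],[-1,0.0197,-0.0272,0,0],[-1,0.0197,-0.0272,0,0],[-1,0.0197,-0.0272,0,0],[-1,0.0197,-0.0272,0,0],[-1,0.0197,-0.0272,0,0],[-1,0.0197,-0.0272,0,0],[-1,0.0197,-0.0272,0,-0.3],[-1,0,0,0,0],[-1,0,0,0,0],[-1,0,0,0,0]]]'
python3 -c "
from h import *
plan(.4568,.0283,.0235,-1.7)
row()"
```

```text
time_s: 35.73
position: [0.4576, 0.0286, 0.176]
tool_rot: [0.0, 0.717, 0.697, 0.0]
ft_force: [0.5, 0.1, -2.0]
grip_width: 0.0622
grasp_force: 51.0
t35.7 heading -1.6 turn 0.07 shift mm [ -0.4  -1.  152.5] pos [0.4576 0.0286 0.176 ] tilt 0.07 F [ 0.5  0.1 -2. ] w 62.2 g 51.0
scene rim-height points per cm along tray from -260: [ 0  0  0  0 55 24 26 25 22 30 60 47 25 24 26 19 24 63 23 40 23 22 22 22
 52 21  0  0  0  0  0  0  0  0 37 29 19 14 19 18 59 32 38 17 17 19 14 50
 21  0  0  0]
```

```bash

python3 -m handwheel '[[[-1,0,-0.0008,0.035,0],[-1,0,0,0.035,0],[-1,0,0,0.035,0],[-1,0,0,0.03,0],[-1,0,0,0.012,0],[-1,0,0,0.0025,0],[-1,0,0,0,0],[-1,0,0,0,0],[-1,0,0,0,0]]]' | grep -A2 -E "pos|ft"
python3 -m handwheel '[[[-1,0,0,0.001,0],[-1,0,0,0.0005,0],[-1,0,0,0,0],[-1,0,0,0,0]]]'| grep -A2 -E "pos|ft"
```

```text
position: [0.4571, 0.0282, 0.0259]
tool_rot: [0.0, 0.717, 0.697, 0.0]
ft_force: [0.3, 0.4, -2.4]
grip_width: 0.0621
grasp_force: 53.9
position: [0.4564, 0.0286, 0.0247]
tool_rot: [0.0, 0.717, 0.698, 0.0]
ft_force: [0.2, -0.1, -2.4]
grip_width: 0.0624
grasp_force: 53.9
```

```bash

for i in 1 ; do python3 -m handwheel '[[[-1,0,0,0.001,0],[-1,0,0,0,0],[-1,0,0,0,0]]]'| grep -A1 -E "pos|ft"; done
python3 -m handwheel '[[[-1,0,0,0.001,0],[-1,0,0,0,0],[-1,0,0,0,0]]]'| grep -A1 -E "pos|ft"
python3 -m handwheel '[[[-1,0,0,0.001,0],[-1,0,0,0,0],[-1,0,0,0,0]]]'| grep -A1 -E "pos|ft"
```

```text
position: [0.4565, 0.0286, 0.0239]
tool_rot: [0.0, 0.716, 0.698, 0.0]
ft_force: [-0.8, 0.4, 5.6]
grip_width: 0.0623
position: [0.4566, 0.0286, 0.0237]
tool_rot: [0.0, 0.716, 0.698, 0.0]
ft_force: [-4.4, -0.2, 32.0]
grip_width: 0.0622
position: [0.4567, 0.0287, 0.023]
tool_rot: [0.001, 0.717, 0.698, 0.001]
ft_force: [-5.8, 0.4, 43.7]
grip_width: 0.0621
```

The floor was reached; back off the 2 mm of excess, release and rise.

```bash

python3 -m handwheel '[[[-1,0,0,-0.001,0],[-1,0,0,-0.001,0],[-1,0,0,0,0],[0.3,0,0,0,0],[1,0,0,0,0],[1,0,0,0,0],[1,0,0,0,0],[1,0,0,0,0],[1,0,0,0,0]]]' | grep -A1 ft
python3 -m handwheel '[[[1,0,0,-0.03,0],[1,0,0,-0.04,0],[1,0,0,-0.04,0],[1,0,0,-0.04,0],[1,0,0,-0.04,0],[1,0,0,-0.04,0],[1,0,0,-0.04,0],[1,-0.02,0.03,0,0],[1,-0.02,0.03,0,0],[1,-0.02,0.03,0,0],[1,0,0,0,0],[1,0,0,0,0]]]'|head -2
python3 -c "
from h import *
f,o=look(save='w9.png')
print('local s, x off:')
for r in o['white']+[b for b in o['blue'] if b[3]==.053]: d=r[0]-[.4555,-.0135];print(np.round([d[1]*1000,(d[0]-.0297*d[1])*1000,r[2]],1))
P=fcloud(f)
row();row('top')"
```

```text
ft_force: [0.0, 0.5, 0.1]
grip_width: 0.0854
time_s: 39.37
position: [0.5454, -0.0348, 0.293]
tray [ 0.4253 -0.0484] [492.1 146.1] -2.07
white [0.4593 0.1076] [64.3 64. ] -1.98
white [ 0.4549 -0.0502] [63.6 64.4] -1.46
white [ 0.4529 -0.1248] [64.9 64. ] 0.01
white [ 0.4085 -0.281 ] [93.4 40.8] 1.74
blue [0.4604 0.164 ] [44.7 66.7] -6.92 0.05
blue [0.4613 0.163 ] [44.4 66.2] -6.92 0.05
blue [0.4696 0.1531] [40.6 60.6] -6.92 0.08
blue [0.457  0.0277] [64.  64.8] -1.23 0.05
blue [0.4579 0.0278] [63.5 64.3] -1.23 0.05
blue [0.4656 0.0293] [58.2 58.9] -1.23 0.08
blue [ 0.451  -0.1987] [76.1 65.5] -1.05 0.05
blue [ 0.452  -0.1966] [75.5 64.9] -1.05 0.05
blue [ 0.4605 -0.1737] [69.2 59.5] -1.05 0.08
local s, x off:
[121.1   0.2  -2. ]
[-36.7   0.5  -1.5]
[-111.3    0.7    0. ]
[-267.5  -39.1    1.7]
[176.5   0.6  -6.9]
[41.3  1.2 -1.2]
[-183.1    1.9   -1. ]
scene rim-height points per cm along tray from -260: [ 0  0  0  0 54 29 26 24 23 27 58 45 26 24 21 21 24 60 17 45 20 19 21 25
 60 18 32 32 19 23 17 19 61 10 32 34 16 17 18 17 60 34 37 14 19 17 14 51
 21  0  0  0]
top rim-height points per cm along tray from -260: [ 0  0  0  0 37 11  8  9 10  9 20  0  0  0  0  2  6 19  7 12  6  6  5  5
 11  7  6 14  6  7  6  6  2  0  0  0  0  5  9 13 29 20 21  8 12 12 12 31
  9  0  0  0]
```

View pics/w9.png

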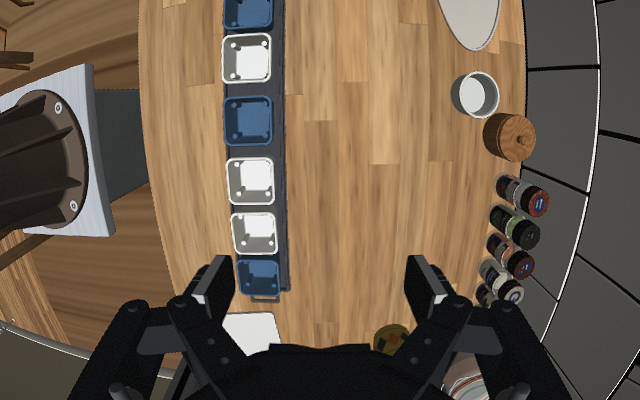

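All six moulds stand in one line on the tray, at (248,10), (246,58), (248,120), (250,181), (254,233), (258,278). A last flatness check by depth.

```bash
python3 - <<'E'
from h import *
f=snap("scene");w=cloud(f)
for s in(.190,.121,.0415,-.037,-.111,-.184):
    c=np.array([.4555+.0297*s,-.0135+s]);d=w[...,:2]-c
    m=(abs(d)<.036).all(-1)&(w[...,2]>.03);p=w[m]
    z=[np.nanpercentile(p[q][:,2],95)*1000 for q in (p[:,0]<c[0]-.02,p[:,0]>c[0]+.02,p[:,1]<c[1]-.02,p[:,1]>c[1]+.02)]
    print(s,np.round(z,1))
E
```

```text
0.19 [54.  53.9 53.9 53. ]
0.121 [53.4 54.6 54.6 54. ]
0.0415 [54.5 55.3 54.8 54.2]
-0.037 [ 54.2 409.7  54.5 409.2]
-0.111 [708.6 690.6  55.3 703.6]
-0.184 [54.9 54.2 55.  55.1]
```

All flat (the large values are the arm in view). Handing in.

```bash
python3 -c "
from bench import arm
print(arm.close_job())"
```

```text
the job is handed in; nothing more can be done
None
```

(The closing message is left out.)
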